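# Stagger the make-up trays on the dressing-room table

### The job

Build the stepped stack of make-up trays on the bottom tray, the one stuck down on a black rubber pad between the mirror and the white tumbler. Set the other long tray with three compartments on its rim, shifted lengthwise towards the mirror by one end compartment, so that its trailing end lies on the bottom tray's divider and only the end compartment away from the mirror stays open. Then set the long tray without dividers on top, shifted back by the same amount so that it stands squarely above the bottom tray; both lie level, lined up with the bottom tray, and are set down rather than dropped.

Things in the scene. Friction and masses are not known exactly. Their poses are not given: they have to be found in the camera images.
- bottom_tray: bottom tray: open grey plastic make-up tray fixed to the table on a flat black rubber pad (90 x 204 mm), 170 mm long (y axis), 56 wide (x axis), 34 high, walls and floor 4 mm, flat underside. Origin: centre of underside. Two cross dividers, 4 mm thick, rim-high, centred 40 mm either side of the middle, leave a short compartment at each end; round powder pans on the floor. Length within 15 degrees of left-right.
- divided_tray: three-compartment tray: loose, same shape, dividers and pans as the bottom tray, about 0.16 kg; 170 mm long (y axis), 56 wide (x axis), 34 high, walls and floor 4 mm, flat underside. Origin: centre of underside. Goes in the middle, 45 mm from the bottom tray's centre towards the mirror. Can be gripped across its width; both ends alike.
- plain_tray: plain long tray: loose, grey plastic, no dividers, no pans, about 0.14 kg; 170 mm long (y axis), 56 wide (x axis), 34 high, walls and floor 4 mm, flat underside. Origin: centre of underside. Goes on top. Can be gripped across its width; both ends alike. (A shorter tray, 105 mm long with one divider, is not wanted.)
- mirror: round black table mirror, 132 mm across and about 180 mm tall, on a round foot 90 mm across, fixed. Origin at the centre of the foot's underside. It stands beyond one end or the other of the bottom tray, about 0.3 m away; a white tumbler stands beyond the other end.

How it is judged:
On the way:
1. the three-compartment tray rests on the bottom tray's rim, shifted towards the mirror by one end compartment (x of divided_tray in the frame of bottom_tray between -0.012 and 0.012 m and z of divided_tray in the frame of bottom_tray between 0.029 and 0.039 m and angle between the y axis of divided_tray and the y axis of bottom_tray, either way round below 0.18 rad and angle between divided_tray's own z axis and vertical below 0.09 rad and ((y of mirror in the frame of bottom_tray above 0 m and y of divided_tray in the frame of bottom_tray between 0.03 and 0.06 m) or (y of mirror in the frame of bottom_tray below 0 m and y of divided_tray in the frame of bottom_tray between -0.06 and -0.03 m))), for 0.2 s.
At the end, for the whole second after the job is handed in: Three-compartment tray on the bottom tray's rim, centre 45 mm (within 15) towards the mirror; plain long tray on it, centre over the bottom tray's within 15 mm lengthwise; both within 12 mm across, lined up within 10 degrees, level within 5, released, at rest (all of step 1 and x of plain_tray in the frame of bottom_tray between -0.012 and 0.012 m and z of plain_tray in the frame of bottom_tray between 0.063 and 0.073 m and angle between the y axis of plain_tray and the y axis of bottom_tray, either way round below 0.18 rad and angle between plain_tray's own z axis and vertical below 0.09 rad and y of plain_tray in the frame of bottom_tray between -0.015 and 0.015 m and linear speed of each of divided_tray, plain_tray below 0.02 m/s and angular speed of each of divided_tray, plain_tray below 0.2 rad/s and contact force between the fingers and divided_tray below 0.1 N and contact force between the fingers and plain_tray below 0.1 N); the robot touches nothing.
It fails at once if one of the two trays is dropped (falls free at more than 0.7 m/s, about 25 mm) ((contact force between the fingers and divided_tray below 0.1 N and linear speed of divided_tray above 0.7 m/s) or (contact force between the fingers and plain_tray below 0.1 N and linear speed of plain_tray above 0.7 m/s)).
It also fails if it takes over 54 s, if anything falls off the work surface, if the arm or the gripper's body presses on something with over 40 N, if the wrist force passes 120 N, or if a joint passes its speed limit or range.

### The arm

A 7-joint arm with a two-finger parallel gripper is mounted at the origin on the work surface. World frame = base frame: x ahead of the robot, y to its left, z up, the work surface at z = 0. Lengths are in m, angles in rad, forces in N, time in s.
With the tool pointing down it reaches from about 0.4 to 0.875 m from the base axis. Payload 19.3 kg.
Tool frame: the origin (TCP) lies midway between the tips of the shut fingers; the grasp point (between the pads) lies 19 mm behind it (bot.pinch_z is the distance from the TCP to the grasp point, in m); z points along the fingers, y is the line along which they close (so a half turn about z gives the same grasp; the last joint's range is limited). The gripper opens to 85 mm and grips with 20 to 120 N. Pads are 22 mm wide; open, the fingers measure 114 mm over their backs; the gripper's body (76 mm by 85 mm) begins 54 mm behind the grasp point. The pads swing forward as they close: fully open they stand 13 mm farther back than shut.
Start: joints at [-1.194, 0.521, -0.036, 1.599, 0.021, 1.021, -0.113], TCP at [0.27, 0.564, 0.231] pointing down, gripper open.
Joint ranges: [-2.91, 2.91], [-0.3, 2.13], [-1.5, 1.42], [0.17, 2.43], [-1.26, 4.41], [0.16, 1.93], [-2.52, 2.52]. Speed limits (rad/s): [1.89, 1.89, 2.39, 2.39, 3.01, 3.01, 3.01].

### API

Orientations are given as [roll, pitch, yaw] about the fixed x, y, z axes, in that order (R = Rz(yaw) Ry(pitch) Rx(roll)).
In Python, from workcell import observe, viewer, bot gives the robot as it stands. The module is installed in compiled form; this text tells all that it offers.
- The arm moves only by the tool play_rows, never from a script. Its argument "motion" is a list of rows, each a list of 7 numbers: the shift along the tool's x, y, z in cm, then the turn, a rotation vector about the tool's x, y, z in rad, then the opening, from -1 (shut) to 1 (fully open), so that 0 is half open. A call has exactly 5 rows; each row is the pose to reach, as a shift and turn from the pose commanded when the call began, along the tool's axes at that moment; what a row does not reach only later rows make up. A row lasts 1/10 s, in which the tool goes at most 50 mm and 8.59 degrees, less where a joint would pass 70% of its speed; a pose out of reach is approached as far as the arm can. A call with a gripper value outside its range is refused whole. The fingers move at their own pace and stop on an object; "squeeze" is the grip in N (left out, the last holds). Time passes only in rows, so rows that repeat a pose let the fingers close, or fill a call up. It gives the time, the measured TCP pose, the force, the opening and the grip force at its end, in the units of the state.
- observe(): the state, without advancing time (a new reading comes with each control period).
- viewer.grab_frame(name): name is "scene" or "top"; returns (picture, depth): 420x560x3 uint8, red, green, blue; 420x560 float32, m along the optical axis (not along the pixel's ray), 0 where there is no reading.
- viewer.camera_info(name): a dict with "fx", "fy", "cx", "cy" (pixels), "R" (3x3) and "t" (3): a world point X has camera coordinates R X + t. Camera axes: x right, y down, z forward; pixel columns grow to the right and rows downward; lengths in m; the calibration is good to about 2 mm. A picture is of the moment at which its call begins. camera_info takes no time and is no camera call.
- bot.job_done(): hands the job in; it is judged then, once.
The state is a dict: "clock": time; "qpos": joint angles; "qd": joint speeds; "joint_efforts": joint torques, N m; "position": TCP position; "tool_rot": TCP orientation; "force": force on the tool from outside, world axes, zero at the start; "moment": the same for the moment, N m; "grip_width": finger opening in m; "finger_force": force on a finger pad.
Only numpy, scipy, OpenCV 4.12 (cv2) and the standard library are available. Lean on these libraries where they do the work, as an engineer would, in place of code of your own. Each camera call takes 0.05 s, during which the arm holds its last target. There are 200 camera calls.

## Working session

There is one attempt and no reset: what is moved stays moved. The work goes in short steps, Python scripts to look and compute and a tool call to move; the robot and the scene stay as the last step left them, time stands still between calls to the robot, and variables do not carry over. Pictures are saved under pics/ and viewed, at most 10 in all, crops included, and the job is handed in when it is done.

Besides the shell and the picture viewer there is one more tool, called after "Emit:" as name(argument=value, ...), one argument or row to a line, values as JSON. play_rows: Moves the arm, as the interface text tells. Its arguments: {"type":"object","properties":{"motion":{"type":"array"},"squeeze":{"type":"number"}},"required":["motion"]}

```bash
mkdir -p pics; cat > h.py <<'E'
import numpy as np, cv2
from workcell import observe, viewer, bot
def cloud(name):
    im,d=viewer.grab_frame(name); c=viewer.camera_info(name)
    v,u=np.mgrid[:420,:560]
    P=np.stack([(u-c["cx"])/c["fx"]*d,(v-c["cy"])/c["fy"]*d,d],-1)
    return im,d,(P-c["t"])@np.array(c["R"])
def save(im,n): cv2.imwrite("pics/"+n,im[:,:,::-1])
E
python3 - <<'E'
from h import *
s=observe(); print({k:np.round(v,3) for k,v in s.items()}, bot.pinch_z)
for n in("top","scene"):
    im,d,W=cloud(n); save(im,n+"0.png"); np.savez(n+"0.npz",im=im,d=d,W=W)
    c=viewer.camera_info(n); print(n,-np.array(c["R"]).T@c["t"])
E
```

```text
{'clock': np.float64(0.0), 'qpos': array([-1.194,  0.522, -0.036,  1.6  ,  0.021,  1.021, -0.113]), 'qd': array([-0.   , -0.001, -0.   ,  0.   ,  0.001,  0.002, -0.001]), 'joint_efforts': array([-0.0000e+00, -9.2708e+01,  1.9790e+00, -3.6994e+01,  1.8000e-02,
        8.0000e-03,  0.0000e+00]), 'position': array([0.27 , 0.563, 0.231]), 'tool_rot': array([-3.14 ,  0.   ,  2.695]), 'force': array([-1.408,  0.899,  0.136]), 'moment': array([ 0.013, -0.017,  0.013]), 'finger_force': np.float64(0.0), 'grip_width': np.float64(0.086)} 0.0187
top [0.40318504 0.02534906 0.8667081 ]
scene [ 1.08994673 -0.1758376   0.94697839]
```

View pics/top0.png

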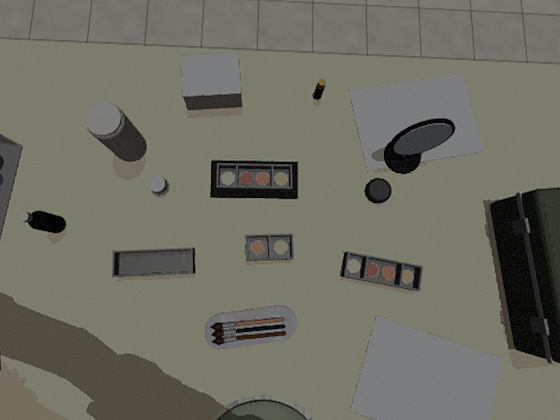

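View pics/scene0.png

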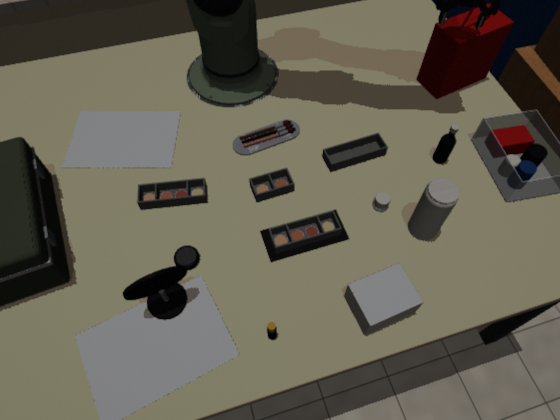

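Top view: the bottom tray on its pad is at about (254,179) and the mirror foot at (403,155), to the right. The tumbler is at (118,130), the plain tray at (154,263), the divided tray at (382,271) and the unwanted short tray at (269,247). Next I'll measure the tray poses from the rim points.

```bash
cat >> h.py <<'E'
def rect(W,d,c,r,z0,z1):
    m=(d>0)&(np.hypot(W[...,0]-c[0],W[...,1]-c[1])<r)&(W[...,2]>z0)&(W[...,2]<z1)
    p=W[m]; 
    (cx,cy),(w,h),a=cv2.minAreaRect((p[:,:2]*1000).astype(np.float32))
    if w<h: a+=90; w,h=h,w
    a=(a+90)%180-90   # long axis angle from world x... 
    return np.round([cx,cy,w,h,a%180],1),len(p),np.round(np.median(p[:,2]),4)
E
python3 - <<'E'
from h import *
for n,px in(("top",dict(bot=(254,179),div=(382,271),plain=(154,263),foot=(403,155),cap=(378,190),jar=(158,185),tumb=(105,118))),("scene",dict(bot=(305,235),div=(172,194),plain=(354,152)))):
    f=np.load(n+"0.npz");W,d=f["W"],f["d"]
    for k,(u,v) in px.items():
        c=np.nanmedian(W[v-3:v+4,u-3:u+4].reshape(-1,3),0); print(n,k,np.round(c,3),end=" ")
        if k in("bot","div","plain"): print(rect(W,d,c,.11,.027,.042))
        else: print()
E
```

```text
top bot [0.617 0.032 0.006] (array([619.4,  32. , 168. ,  56.9,  90.9]), 524, np.float64(0.0334))
top div [ 0.412 -0.264  0.006] (array([ 413.2, -258.7,  171.1,   56.4,   80.4]), 560, np.float64(0.0337))
top plain [0.419 0.249 0.004] (array([421.6, 244.4, 171. ,  56. ,  93.7]), 442, np.float64(0.0337))
top foot [ 0.679 -0.314  0.017] 
top cap [ 0.597 -0.256  0.019] 
top jar [0.589 0.244 0.036] 
top tumb [0.687 0.317 0.17 ] 
scene bot [0.624 0.03  0.008] (array([619.2,  32.5, 170.9,  58.7,  90.7]), 547, np.float64(0.0336))
scene div [ 0.407 -0.26   0.007] (array([ 412.9, -257.6,  170.6,   60.4,   80.5]), 538, np.float64(0.0332))
scene plain [0.413 0.248 0.005] (array([421. , 245. , 172.7,  61.3,  94.5]), 402, np.float64(0.0328))
```

```bash
cat >> h.py <<'E'
from scipy.spatial.transform import Rotation as Ro
def go(*targets):
    """shifts (cm, tool axes) and rotvec from the current pose to (x,y,z,yawdeg), chained ideally"""
    s=observe(); p=np.array(s["position"]); R=Ro.from_euler("xyz",s["tool_rot"])
    print("t",round(float(s["clock"]),2),np.round(p,4),np.round(np.degrees(s["tool_rot"]),1),"q",np.round(s["qpos"],2))
    for x,y,z,w in targets:
        T=Ro.from_euler("xyz",[180,0,w],degrees=True)
        print(np.round(R.inv().apply(np.array([x,y,z])-p)*100,2),np.round((R.inv()*T).as_rotvec(),3))
        p=np.array([x,y,z]);R=T
E
python3 -c "
from h import *
go((.42,.42,.23,118),(.48,.18,.23,80.4),(.45,-.05,.22,80.4),(.413,-.258,.15,80.4),(.413,-.258,.006,80.4))"
```

```text
t 0.1 [0.2699 0.5634 0.2308] [-179.9    0.   154.4] q [-1.19  0.52 -0.04  1.6   0.02  1.02 -0.11]
[-19.73  -6.45   0.09] [-0.001  0.     0.635]
[-24.01  -5.97  -0.  ] [ 0.    -0.     0.656]
[-23.18   0.88   1.  ] [0. 0. 0.]
[-21.13  -0.18   7.  ] [0. 0. 0.]
[-0.  -0.  14.4] [0. 0. 0.]
```

Emit:
play_rows(
  motion=[
    [-4,-1.3,0,0,0,0.13,1],
    [-8,-2.6,0,0,0,0.26,1],
    [-12,-3.9,0,0,0,0.39,1],
    [-16,-5.2,0,0,0,0.52,1],
    [-19.7,-6.4,0,0,0,0.635,1],
  ],
)

```text
clock: 0.6
position: [0.4213, 0.4191, 0.2312]
tool_rot: [-3.141, 0.0, 2.054]
force: [0.8, -0.1, 0.2]
grip_width: 0.0853
finger_force: 0.0
```

Emit:
play_rows(
  motion=[
    [-4.8,-1.2,0,0,0,0.13,1],
    [-9.6,-2.4,0,0,0,0.26,1],
    [-14.4,-3.6,0,0,0,0.39,1],
    [-19.2,-4.8,0,0,0,0.52,1],
    [-24,-6,0,0,0,0.656,1],
  ],
)

```text
clock: 1.1
position: [0.4798, 0.1788, 0.2313]
tool_rot: [-3.141, -0.0, 1.399]
force: [1.3, 0.6, 1.0]
grip_width: 0.0853
finger_force: 0.0
```

```bash
python3 -c "
from h import *
go((.45,-.05,.22,80.4),(.413,-.258,.15,80.4),(.413,-.258,.006,80.4))"
```

```text
t 1.1 [0.4798 0.1788 0.2313] [-180.    -0.    80.1] q [-0.75  0.36  0.36  1.91 -0.16  0.9  -0.48]
[-23.05   0.99   1.13] [-0.    -0.    -0.005]
[-21.13  -0.18   7.  ] [0. 0. 0.]
[-0.  -0.  14.4] [0. 0. 0.]
```

Tracking is good, so I'll carry on to above the divided tray.

Emit:
play_rows(
  motion=[
    [-4.6,0.2,0.2,0,0,0,1],
    [-9.2,0.4,0.4,0,0,0,1],
    [-13.8,0.6,0.6,0,0,0,1],
    [-18.4,0.8,0.9,0,0,0,1],
    [-23.05,1,1.1,0,0,-0.005,1],
  ],
)

```text
clock: 1.6
position: [0.4507, -0.0498, 0.2202]
tool_rot: [-3.141, -0.0, 1.409]
force: [1.5, -0.5, 0.4]
grip_width: 0.0853
finger_force: 0.0
```

Emit:
play_rows(
  motion=[
    [-4.5,0,1.5,0,0,0,1],
    [-9,0,3,0,0,0,1],
    [-13.5,-0.1,4.5,0,0,0,1],
    [-18,-0.2,6,0,0,0,1],
    [-21.1,-0.2,7,0,0,0,1],
  ],
)

```text
clock: 2.1
position: [0.4139, -0.2587, 0.1493]
tool_rot: [-3.141, 0.0, 1.407]
force: [1.3, 0.8, -0.1]
grip_width: 0.0851
finger_force: 0.0
```

```bash
python3 -c "
from h import *
go((.413,-.258,.006,80.4))
im,d,W=cloud('scene'); print(rect(W,d,(.413,-.258),.1,.027,.04))"
```

```text
t 2.1 [ 0.4139 -0.2587  0.1493] [-179.9    0.    80.6] q [ 0.12  0.46  0.42  2.05 -0.29  0.69  0.56]
[ 0.06 -0.09 14.33] [-0.001  0.     0.004]
(array([ 413. , -257.6,  170.8,   61.3,   80.9]), 528, np.float64(0.0334))
```

Emit:
play_rows(
  motion=[
    [0,-0.1,3,0,0,0,1],
    [0,-0.1,6.5,0,0,0,1],
    [0,-0.1,10,0,0,0,1],
    [0,-0.1,13,0,0,0,1],
    [0,-0.1,14.3,0,0,0,1],
  ],
)

```text
clock: 2.65
position: [0.4133, -0.2554, 0.0051]
tool_rot: [-3.139, -0.001, 1.409]
force: [-0.0, 0.5, 0.3]
grip_width: 0.0855
finger_force: 0.0
```

Emit:
play_rows(
  motion=[
    [0,0,0,0,0,0,0.3],
    [0,0,0,0,0,0,0],
    [0,0,0,0,0,0,-0.3],
    [0,0,0,0,0,0,-0.6],
    [0,0,0,0,0,0,-1],
  ],
  squeeze=35,
)

```text
clock: 3.15
position: [0.4151, -0.2562, 0.0085]
tool_rot: [3.14, 0.0, 1.409]
force: [-1.2, 1.4, 12.2]
grip_width: 0.0552
finger_force: 39.0
```

Emit:
play_rows(
  motion=[
    [0,0,0,0,0,0,-1],
    [0,0,0,0,0,0,-1],
    [0,0,0,0,0,0,-1],
    [0,0,-0.3,0,0,0,-1],
    [0,0,-1,0,0,0,-1],
  ],
)

```text
clock: 3.65
position: [0.4144, -0.2559, 0.0178]
tool_rot: [-3.142, -0.0, 1.409]
force: [0.2, 0.6, -0.9]
grip_width: 0.0554
finger_force: 37.5
```

The fingertips brushed the table while closing. I'll set the tray down and regrip 6 mm higher, so the tips stay clear of the bottom tray's rim.

Emit:
play_rows(
  motion=[
    [0,0,0.4,0,0,0,-1],
    [0,0,0.8,0,0,0,-1],
    [0,0,0.8,0,0,0,0.7],
    [0,0,0.8,0,0,0,0.7],
    [0,0,0.4,0,0,0,0.7],
  ],
)

```text
clock: 4.15
position: [0.4141, -0.2559, 0.013]
tool_rot: [-3.141, -0.0, 1.409]
force: [0.5, 0.3, -0.8]
grip_width: 0.0729
finger_force: 0.0
```

Emit:
play_rows(
  motion=[
    [0,0,0,0,0,0,0.3],
    [0,0,-0.2,0,0,0,0.1],
    [0,0,-0.2,0,0,0,-1],
    [0,0,-0.2,0,0,0,-1],
    [0,0,-0.2,0,0,0,-1],
  ],
)

```text
clock: 4.65
position: [0.4143, -0.2559, 0.0153]
tool_rot: [-3.141, -0.0, 1.409]
force: [0.7, -0.1, -1.2]
grip_width: 0.0553
finger_force: 38.8
```

Emit:
play_rows(
  motion=[
    [0,0,0,0,0,0,-1],
    [0,0,0,0,0,0,-1],
    [0,0,-1,0,0,0,-1],
    [0,0,-3,0,0,0,-1],
    [0,0,-5,0,0,0,-1],
  ],
)

```text
clock: 5.15
position: [0.4141, -0.256, 0.0664]
tool_rot: [-3.141, -0.0, 1.408]
force: [0.5, -0.4, -0.9]
grip_width: 0.0551
finger_force: 38.8
```

Emit:
play_rows(
  motion=[
    [0,0,-2,0,0,0,-1],
    [0,0,-4,0,0,0,-1],
    [0,0,-5.5,0,0,0,-1],
    [0,0,-6,0,0,0,-1],
    [0,0,-6,0,0,0,-1],
  ],
)

```text
clock: 5.65
position: [0.4146, -0.256, 0.126]
tool_rot: [3.14, 0.0, 1.409]
force: [-0.1, -0.5, -3.0]
grip_width: 0.0555
finger_force: 38.9
```

```bash
python3 -c "
from h import *
for n in ('top','scene'):
    im,d,W=cloud(n); save(im,n+'1.png')
    for a in (.09,.11,.13): print(n,a,rect(W,d,(.414,-.257),.13,a,a+.04))
go((.414,-.256,.16,90.8),(.6196,-.013,.16,90.8))"
```

```text
top 0.09 (array([ 420.7, -224.9,  103.2,   55.5,   80.7]), 1043, np.float64(0.1182))
top 0.11 (array([ 421.2, -224.8,  103.5,   80.9,   81.1]), 1540, np.float64(0.1197))
top 0.13 (array([ 424.8, -216.7,   89.1,   81.7,   76.2]), 537, np.float64(0.1452))
scene 0.09 (array([ 416.1, -257.3,  170.1,   58.2,   80.4]), 891, np.float64(0.1194))
scene 0.11 (array([ 418. , -257.8,  170.3,   77. ,   80.3]), 1752, np.float64(0.1297))
scene 0.13 (array([ 418.3, -257.9,  170.2,   77.5,   80.3]), 898, np.float64(0.1427))
t 5.75 [ 0.4142 -0.2558  0.1249] [-180.    -0.    80.7] q [ 0.13  0.5   0.4   2.07 -0.32  0.63  0.59]
[-0.02 -0.02 -3.51] [-0.    -0.    -0.176]
[24.01 20.9   0.  ] [0. 0. 0.]
```

View pics/scene1.png

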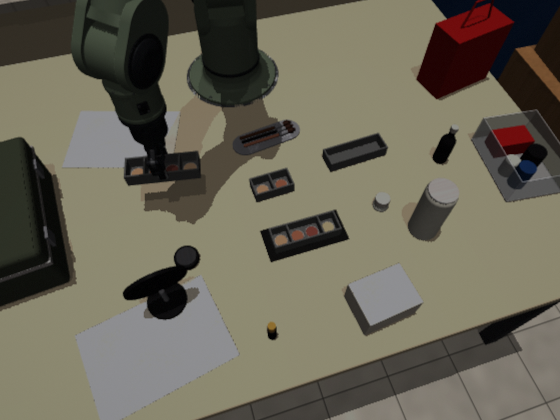

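The scene view shows the divided tray held level by its centre, at about (163,167). Next I carry it over the bottom tray.

Emit:
play_rows(
  motion=[
    [1.5,0.9,0,0,0,-0.02,-1],
    [4,2.4,0,0,0,-0.04,-1],
    [7.5,4.5,0,0,0,-0.07,-1],
    [11,6.5,0,0,0,-0.1,-1],
    [14.5,8.6,0,0,0,-0.13,-1],
  ],
)

```text
clock: 6.25
position: [0.5229, -0.1254, 0.1244]
tool_rot: [-3.14, -0.0, 1.54]
force: [0.3, -1.6, -1.7]
grip_width: 0.0545
finger_force: 38.8
```

```bash
python3 -c "
from h import *
go((.6196,-.0113,.11,90.8))"
```

```text
t 6.25 [ 0.5229 -0.1254  0.1244] [-179.9   -0.    88.2] q [-0.14  0.56  0.37  1.94 -0.31  0.7   0.38]
[11.7   9.31  1.43] [-0.002 -0.    -0.045]
```

Emit:
play_rows(
  motion=[
    [3.4,2.7,0.4,0,0,-0.01,-1],
    [6.8,5.4,0.8,0,0,-0.03,-1],
    [9.5,7.5,1.2,0,0,-0.045,-1],
    [11.2,8.9,1.4,0,0,-0.045,-1],
    [11.7,9.3,1.4,0,0,-0.045,-1],
  ],
)

```text
clock: 6.75
position: [0.6198, -0.0102, 0.1095]
tool_rot: [-3.14, -0.001, 1.587]
force: [-0.2, -0.1, -2.2]
grip_width: 0.0553
finger_force: 38.8
```

Emit:
play_rows(
  motion=[
    [0,0,0.5,0,0,0,-1],
    [0,0,1.5,0,0,0,-1],
    [0,0,2.5,0,0,0,-1],
    [0,0,3,0,0,0,-1],
    [0,0,3,0,0,0,-1],
  ],
)

```text
clock: 7.25
position: [0.6186, -0.0134, 0.0803]
tool_rot: [-3.14, 0.0, 1.583]
force: [-0.8, 0.9, -0.9]
grip_width: 0.0553
finger_force: 38.8
```

```bash
python3 -c "
from h import *
for n in ('top','scene'):
    im,d,W=cloud(n); save(im,n+'2.png')
    print(n,rect(W,d,(.62,-.013),.1,.08,.11),rect(W,d,(.62,.032),.12,.02,.043))
go((.6196,-.0113,.049,90.8))"
```

```text
top (array([0., 0., 0., 0., 0.]), 0, np.float64(nan)) (array([0., 0., 0., 0., 0.]), 0, np.float64(nan))
scene (array([624.4, -15. , 170.4,  74.7,  90.5]), 879, np.float64(0.0969)) (array([621.1,  32.3, 171.5,  57.9,  92.2]), 422, np.float64(0.0319))
t 7.35 [ 0.6193 -0.0132  0.0813] [-180.     0.    90.7] q [-0.3   0.73  0.34  1.74 -0.34  0.73  0.23]
[0.19 0.03 3.23] [-0.     0.    -0.002]
  return _methods._mean(a, axis=axis, dtype=dtype,
  ret = ret.dtype.type(ret / rcount)
```

View pics/scene2.png

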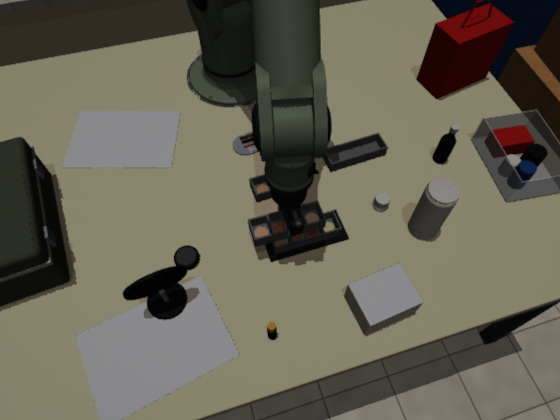

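The scene view shows the tray over the bottom tray at about (290,222), shifted towards the mirror and aligned. I'll lower it slowly and watch the force.

Emit:
play_rows(
  motion=[
    [0.1,0,0.8,0,0,0,-1],
    [0.2,0,1.6,0,0,0,-1],
    [0.2,0,2.2,0,0,0,-1],
    [0.2,0,2.6,0,0,0,-1],
    [0.2,0,2.8,0,0,0,-1],
  ],
)

```text
clock: 7.85
position: [0.6191, -0.0109, 0.0527]
tool_rot: [-3.141, 0.0, 1.584]
force: [0.0, -0.1, -1.1]
grip_width: 0.0553
finger_force: 38.9
```

Emit:
play_rows(
  motion=[
    [0,0,0.1,0,0,0,-1],
    [0,0,0.2,0,0,0,-1],
    [0,0,0.3,0,0,0,-1],
    [0,0,0.35,0,0,0,-1],
    [0,0,0.35,0,0,0,-1],
  ],
)

```text
clock: 8.35
position: [0.6193, -0.0108, 0.0498]
tool_rot: [3.142, 0.0, 1.584]
force: [0.0, 0.5, -1.9]
grip_width: 0.0552
finger_force: 38.9
```

Emit:
play_rows(
  motion=[
    [0,0,0.05,0,0,0,-1],
    [0,0,0.1,0,0,0,-1],
    [0,0,0.15,0,0,0,-1],
    [0,0,0.2,0,0,0,-1],
    [0,0,0.2,0,0,0,-1],
  ],
)

```text
clock: 8.85
position: [0.6193, -0.0108, 0.0482]
tool_rot: [3.141, -0.0, 1.584]
force: [-3.2, 1.0, 7.7]
grip_width: 0.0553
finger_force: 39.8
```

Contact: 8 N upward. I'll open slowly, wait, and rise.

Emit:
play_rows(
  motion=[
    [0,0,0,0,0,0,0.2],
    [0,0,0,0,0,0,0.35],
    [0,0,0,0,0,0,0.6],
    [0,0,0,0,0,0,0.8],
    [0,0,0,0,0,0,0.9],
  ],
)

```text
clock: 9.35
position: [0.6193, -0.0108, 0.0478]
tool_rot: [3.142, 0.0, 1.584]
force: [-0.1, -0.5, 0.2]
grip_width: 0.081
finger_force: 0.0
```

Emit:
play_rows(
  motion=[
    [0,0,-1,0,0,0,1],
    [0,0,-3,0,0,0,1],
    [0,0,-6,0,0,0,1],
    [0,0,-10,0,0,0,1],
    [0,0,-14,0,0,0,1],
  ],
)

```text
clock: 9.85
position: [0.619, -0.011, 0.1898]
tool_rot: [-3.141, 0.0, 1.583]
force: [0.3, 0.2, 0.4]
grip_width: 0.0853
finger_force: 0.0
```

```bash
python3 -c "
from h import *
for n in ('scene',):
    im,d,W=cloud(n); save(im,n+'3.png')
    print(n,rect(W,d,(.62,-.013),.1,.06,.075),rect(W,d,(.421,.245),.11,.027,.042))
go((.5,.12,.19,93.9),(.4215,.2447,.1,93.9),(.4215,.2447,.014,93.9))"
```

```text
scene (array([619.3, -12.2, 171.1,  59.7,  90.9]), 607, np.float64(0.0672)) (array([421. , 245.6, 172.8,  60.6,  93.6]), 409, np.float64(0.0327))
t 9.9 [ 0.6216 -0.0114  0.1964] [179.6  -0.   90.7] q [-0.35  0.58  0.41  1.67 -0.28  0.94  0.17]
[ 13.29 -12.     0.55] [ 0.008 -0.    -0.056]
[12.98 -6.98  9.  ] [0. 0. 0.]
[ 0.  -0.   8.6] [0. 0. 0.]
```

The divided tray sits at (0.619, -0.012) with its rim at 67 mm, as intended. Next is the plain tray.

Emit:
play_rows(
  motion=[
    [2.7,-2.4,0,0,0,-0.01,1],
    [5.4,-4.8,0,0,0,-0.02,1],
    [8.1,-7.2,0,0,0,-0.03,1],
    [10.8,-9.6,0,0,0,-0.04,1],
    [13.3,-12,0,0,0,-0.055,1],
  ],
)

```text
clock: 10.4
position: [0.4966, 0.1217, 0.1884]
tool_rot: [3.141, -0.0, 1.639]
force: [0.8, 0.9, -0.7]
grip_width: 0.0852
finger_force: 0.0
```

Emit:
play_rows(
  motion=[
    [3.5,-1.8,2,0,0,0,1],
    [7,-3.6,4,0,0,0,1],
    [10,-5.4,6,0,0,0,1],
    [12.5,-6.7,8,0,0,0,1],
    [13,-7,9,0,0,0,1],
  ],
)

```text
clock: 10.9
position: [0.4169, 0.2482, 0.097]
tool_rot: [-3.14, -0.0, 1.643]
force: [0.3, -0.1, -0.0]
grip_width: 0.0854
finger_force: 0.0
```

```bash
python3 -c "
from h import *
go((.4215,.2447,.0145,93.9))"
```

```text
t 10.9 [0.4169 0.2482 0.097 ] [-179.9   -0.    94.1] q [-0.9   0.54  0.32  2.08 -0.31  0.56 -0.29]
[-0.38  0.45  8.25] [-0.001 -0.     0.004]
```

Emit:
play_rows(
  motion=[
    [-0.3,0.4,1,0,0,0,1],
    [-0.3,0.4,3,0,0,0,1],
    [-0.3,0.4,5.5,0,0,0,1],
    [-0.3,0.4,7.5,0,0,0,1],
    [-0.3,0.4,8.2,0,0,0,1],
  ],
)

```text
clock: 11.4
position: [0.4237, 0.2412, 0.0147]
tool_rot: [-3.141, 0.001, 1.637]
force: [-0.1, 0.1, 0.1]
grip_width: 0.0854
finger_force: 0.0
```

```bash
python3 -c "
from h import *
go((.4215,.2447,.0145,93.9))"
```

```text
t 11.4 [0.4237 0.2412 0.0147] [-1.80e+02  1.00e-01  9.38e+01] q [-0.8   0.69  0.22  2.1  -0.38  0.38 -0.21]
[ 0.36 -0.2   0.02] [-0.001  0.001 -0.002]
```

Emit:
play_rows(
  motion=[
    [0.2,-0.1,0,0,0,0,0.6],
    [0.3,-0.2,0,0,0,0,0.3],
    [0.3,-0.2,0,0,0,0,0.1],
    [0.3,-0.2,0,0,0,0,-1],
    [0.3,-0.2,0,0,0,0,-1],
  ],
)

```text
clock: 11.9
position: [0.4215, 0.246, 0.0169]
tool_rot: [3.14, -0.001, 1.639]
force: [-0.8, -1.5, 9.7]
grip_width: 0.055
finger_force: 38.2
```

Emit:
play_rows(
  motion=[
    [0,0,0,0,0,0,-1],
    [0,0,0,0,0,0,-1],
    [0,0,-1,0,0,0,-1],
    [0,0,-3,0,0,0,-1],
    [0,0,-5.5,0,0,0,-1],
  ],
)

```text
clock: 12.4
position: [0.4207, 0.2455, 0.0719]
tool_rot: [-3.141, 0.0, 1.639]
force: [0.6, -0.4, 0.3]
grip_width: 0.0551
finger_force: 37.5
```

Emit:
play_rows(
  motion=[
    [0,0,-3,0,0,0,-1],
    [0,0,-6,0,0,0,-1],
    [0,0,-8.5,0,0,0,-1],
    [0,0,-9.5,0,0,0,-1],
    [0,0,-9.5,0,0,0,-1],
  ],
)

```text
clock: 12.9
position: [0.4213, 0.2463, 0.1673]
tool_rot: [3.14, -0.002, 1.639]
force: [-0.3, -0.5, -1.5]
grip_width: 0.055
finger_force: 37.6
```

```bash
python3 -c "
from h import *
im,d,W=cloud('scene'); save(im,'scene4.png')
z=observe()['position'][2]
print(rect(W,d,(.4215,.245),.11,z-.02,z+.022))
go((.619,.032,.155,90.8))"
```

```text
(array([424.7, 246. , 172.6,  77.1,  95. ]), 1453, np.float64(0.1675))
t 12.95 [0.4208 0.246  0.1661] [180.   -0.   93.9] q [-0.96  0.43  0.4   2.04 -0.24  0.72 -0.34]
[-22.71  18.31   1.1 ] [ 0.001 -0.001  0.054]
```

View pics/scene4.png

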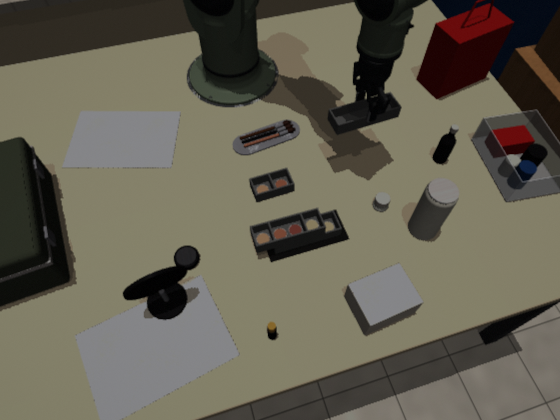

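Scene view: the plain tray is held level at about (364,113), and the divided tray sits shifted on the bottom tray at about (290,230). Carrying the plain tray over.

Emit:
play_rows(
  motion=[
    [-1,0.8,0,0,0,0.005,-1],
    [-3,2.4,0.2,0,0,0.01,-1],
    [-6,4.8,0.4,0,0,0.02,-1],
    [-9,7.3,0.6,0,0,0.03,-1],
    [-12,9.7,0.7,0,0,0.04,-1],
  ],
)

```text
clock: 13.45
position: [0.5266, 0.1303, 0.1574]
tool_rot: [-3.14, 0.001, 1.598]
force: [0.7, 1.2, -0.5]
grip_width: 0.0548
finger_force: 37.6
```

```bash
python3 -c "
from h import *
go((.619,.032,.15,90.8))"
```

```text
t 13.45 [0.5266 0.1303 0.1574] [-1.799e+02  1.000e-01  9.160e+01] q [-0.64  0.52  0.4   1.9  -0.28  0.77 -0.06]
[-10.08   8.97   0.74] [-0.002  0.001  0.013]
```

Emit:
play_rows(
  motion=[
    [-3,2.7,0.2,0,0,0,-1],
    [-6,5.3,0.4,0,0,0.01,-1],
    [-8.4,7.5,0.6,0,0,0.013,-1],
    [-9.8,8.7,0.7,0,0,0.013,-1],
    [-10.1,9,0.7,0,0,0.013,-1],
  ],
)

```text
clock: 13.95
position: [0.6191, 0.0306, 0.15]
tool_rot: [-3.14, 0.002, 1.582]
force: [-1.1, 0.5, -1.3]
grip_width: 0.0554
finger_force: 37.5
```

Emit:
play_rows(
  motion=[
    [0,0,0.5,0,0,0,-1],
    [0,0,1.5,0,0,0,-1],
    [0,0,2.5,0,0,0,-1],
    [0,0,3,0,0,0,-1],
    [0,0,3,0,0,0,-1],
  ],
)

```text
clock: 14.45
position: [0.618, 0.0346, 0.1208]
tool_rot: [-3.14, 0.0, 1.586]
force: [0.4, 0.3, -0.5]
grip_width: 0.0548
finger_force: 37.5
```

```bash
python3 -c "
from h import *
im,d,W=cloud('scene'); save(im,'scene5.png')
z=observe()['position'][2]
print(rect(W,d,(.62,.032),.1,z+.005,z+.025))
go((.619,.032,.084,90.8))"
```

```text
(array([622.7,  34.2, 170.8,  75.3,  90.4]), 613, np.float64(0.1365))
t 14.5 [0.6183 0.0345 0.1214] [-180.     0.    90.9] q [-0.4   0.68  0.37  1.72 -0.32  0.8   0.14]
[-0.25  0.06  3.74] [-0.001  0.     0.001]
```

View pics/scene5.png

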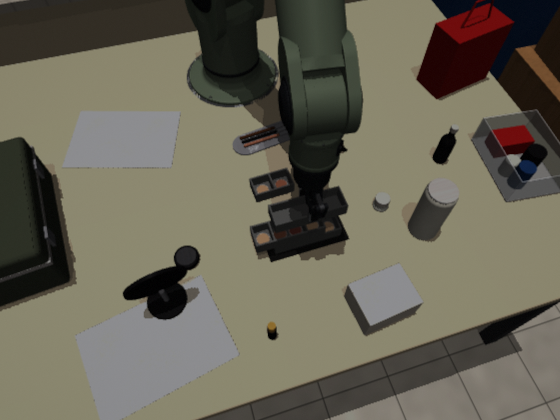

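The plain tray is above the stack at about (308,208), aligned and 2 mm off lengthwise. Lowering.

Emit:
play_rows(
  motion=[
    [-0.1,0,0.8,0,0,0,-1],
    [-0.2,0,1.6,0,0,0,-1],
    [-0.2,0,2.4,0,0,0,-1],
    [-0.2,0,2.9,0,0,0,-1],
    [-0.2,0,3.2,0,0,0,-1],
  ],
)

```text
clock: 15.0
position: [0.6184, 0.0321, 0.0891]
tool_rot: [-3.141, 0.0, 1.586]
force: [-1.0, 1.1, -1.2]
grip_width: 0.0549
finger_force: 37.5
```

Emit:
play_rows(
  motion=[
    [0,0,0.1,0,0,0,-1],
    [0,0,0.2,0,0,0,-1],
    [0,0,0.3,0,0,0,-1],
    [0,0,0.4,0,0,0,-1],
    [0,0,0.4,0,0,0,-1],
  ],
)

```text
clock: 15.5
position: [0.6187, 0.0322, 0.0858]
tool_rot: [3.142, -0.0, 1.586]
force: [0.2, -0.8, -1.8]
grip_width: 0.0549
finger_force: 37.5
```

Emit:
play_rows(
  motion=[
    [0,0,0.05,0,0,0,-1],
    [0,0,0.1,0,0,0,-1],
    [0,0,0.15,0,0,0,-1],
    [0,0,0.15,0,0,0,-1],
    [0,0,0.15,0,0,0,-1],
  ],
)

```text
clock: 16.0
position: [0.6187, 0.0322, 0.0849]
tool_rot: [3.141, -0.0, 1.586]
force: [-3.7, 0.2, 9.9]
grip_width: 0.0552
finger_force: 38.7
```

Contact. Release and rise.

Emit:
play_rows(
  motion=[
    [0,0,0,0,0,0,0.2],
    [0,0,0,0,0,0,0.35],
    [0,0,0,0,0,0,0.6],
    [0,0,0,0,0,0,0.8],
    [0,0,0,0,0,0,0.9],
  ],
)

```text
clock: 16.5
position: [0.6187, 0.0321, 0.0842]
tool_rot: [-3.142, 0.0, 1.586]
force: [0.3, -0.4, 0.3]
grip_width: 0.081
finger_force: 0.0
```

Emit:
play_rows(
  motion=[
    [0,0,-1,0,0,0,1],
    [0,0,-3,0,0,0,1],
    [0,0,-6,0,0,0,1],
    [0,0,-9,0,0,0,1],
    [0,0,-11,0,0,0,1],
  ],
)

```text
clock: 17.0
position: [0.6192, 0.032, 0.1971]
tool_rot: [3.139, -0.0, 1.586]
force: [0.3, 0.5, 0.2]
grip_width: 0.0853
finger_force: 0.0
```

Emit:
play_rows(
  motion=[
    [0,-2,0,0,0,0,1],
    [0,-5,0,0,0,0,1],
    [0,-9,0,0,0,0,1],
    [0,-11,0,0,0,0,1],
    [0,-11,0,0,0,0,1],
  ],
)

```text
clock: 17.5
position: [0.5066, 0.0304, 0.1952]
tool_rot: [-3.141, -0.001, 1.586]
force: [0.1, -0.8, 0.2]
grip_width: 0.0852
finger_force: 0.0
```

```bash
python3 -c "
from h import *
im,d,W=cloud('scene'); save(im,'scene6.png')
print(rect(W,d,(.62,.032),.1,.096,.11), rect(W,d,(.62,-.013),.12,.06,.075))
print(observe()['force'],observe()['clock'])"
```

```text
(array([619.1,  31.8, 170.8,  59.3,  90.8]), 506, np.float64(0.1015)) (array([620.5,   4.5, 204.5,  58. ,  89.8]), 1099, np.float64(0.0716))
[ 0.38217682 -0.45523718  0.63430631] 17.55
```

View pics/scene6.png

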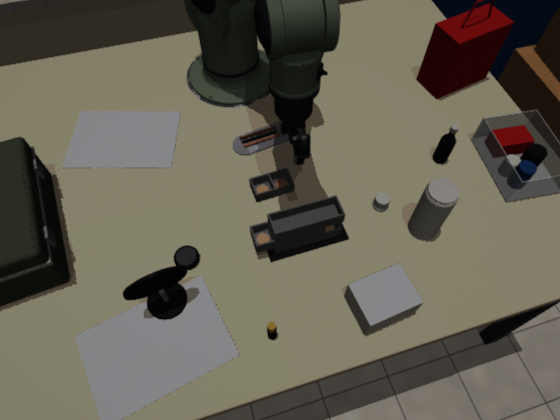

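The stack is right: the plain tray is at (0.619, 0.032) with its rim at 101 mm, at about (306,225). The divided tray's end still shows on the mirror side at (262,237), and the gripper is clear. Handing in.

```bash
python3 -c "
from h import *
print(bot.job_done())"
```

```text
the job is handed in; nothing more can be done
None
```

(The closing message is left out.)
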